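Set a spring tester's pointer to a master spring's loaded length

TASK

Stand the long coil spring upright in the middle of the tester's round plate, let go of it, then gently set the steel test weight upright and centred on top of the spring and let go, so that the spring carries it. Once the weight has come to rest, slide the tester's pointer by its black knob until the pointer's tip is level with the top of the squeezed spring (where the weight sits), to within 4 mm, and leave it all standing like that. Never squash the spring nearly solid, and leave the other things on the bench alone.

Things in the scene. Friction and masses are not known exactly. Their poses are not given: they have to be found in the camera images.
- plate (a point): centre of the top face of the tester's round steel plate (68 mm diameter), 25 mm above the bench; z up. The plate sits near one end of the tester, a fixed aluminium base 130 x 240 x 15 mm. The tester's y axis runs along the base from the plate to the column that carries the pointer: the column's axis is 120 mm from the plate's centre along this point's +y.
- pointer (a joint): height setting of the pointer, m: 0 lowest, 0.06 highest, growing upward; the tip stands 0.095 + this value above the bench. It slides straight up and down with a friction of about 4 N (its own weight is 1.2 N) and stays where it is left.
- pointer_tip (a point): end of the pointer's flat dark-steel finger, at mid-thickness (finger 3 mm thick, 6 mm wide at the tip, 12 mm nearer the column). It points level from the column towards the plate and ends 47 mm short of the plate's axis, so it never touches a centred spring. z up, y away from the plate.
- pointer_knob (a point): grip point of the pointer's black knob, an upright cylinder 22 mm in diameter and 48 mm tall on the rod's top end: the point is on its axis, 15 mm below its top, 33 mm above its foot, and 45 mm above the pointer tip's level, 73 mm from the tip sideways. Knob, rod and finger move as one.
- spring_mid (a point): long coil spring, upright at the start: 120 mm tall unloaded, 48 mm diameter at its two solid end rings (12 mm thick), 44 mm at the coils, 0.16 kg. This point is fixed to the bottom ring: on the axis, 60 mm above the underside; z up the spring. Grip the top ring from above. It gives above about 1 N, then 250 N/m, by 55 mm at most; it neither stretches nor bends.
- spring_top (a point): centre of the top face of the long spring's upper end ring: 60 mm above spring_mid when unloaded, lower as the spring is squeezed. z up.
- weight_mid (a point): the steel test weight, standing upright at the start: 80 mm tall, a disc 58 mm in diameter and 28 mm thick with, on top, a neck 22 mm in diameter from 34 to 68 mm above the underside and a 28 mm wide button from 72 to 80 mm. This point is on the axis, 40 mm above the underside; z up. Grip the neck. Its mass is not known: 0.42 to 0.84 kg, so how far the spring sinks must be read.
- short_spring: bystander: a short, thick coil spring, 60 mm tall, 56 mm diameter, loose; origin at its underside's centre
- wafer_frame: bystander: a flat round wafer frame, 196 mm diameter, 5 mm thick, loose; origin at its underside's centre
- bottle: bystander: a white closed bottle, 150 mm tall, 64 mm diameter, loose; origin at its underside's centre
- tote: bystander: an empty black parts tote, 140 x 220 x 70 mm, loose; origin at its underside's centre
Mind the look-alikes: they are no part of the job. What is shaped like the part that bears spring_mid but blue or pink is not meant.

How it is judged:
By the outcome, as a careful person would: the job done as asked, in the order asked, and still so for the second after the job is handed in, with the robot touching nothing.
It also fails if it takes over 67 s, if anything falls off the work surface, if the arm or the gripper's body presses on something with over 40 N, if the wrist force passes 120 N, or if a joint passes its speed limit or range.

ROBOT

A 6-joint arm with a two-finger parallel gripper is mounted at the origin on the work surface. World frame = base frame: x ahead of the robot, y to its left, z up, the work surface at z = 0. Lengths are in m, angles in degrees, forces in N, time in s.
With the tool pointing down it reaches from about 0.375 to 0.9 m from the base axis. Payload 3.1 kg.
Tool frame: the origin (TCP) lies at the very end of the fingers, on their centre line; the grasp point (between the pads) lies 19 mm behind it; z points along the fingers, y is the line along which they close (so a half turn about z gives the same grasp; the last joint's range is limited). The gripper opens to 87 mm and grips with 3 to 60 N. Pads are 19 mm wide; open, the fingers measure 117 mm over their backs; the gripper's body (75 mm by 190 mm) begins 51 mm behind the grasp point.
Start: joints at [54.574, 30.224, 82.088, -0, 67.689, -10.227], TCP at [0.266, 0.566, 0.223] pointing down, gripper open.
Joint ranges: [-176.69, 176.69], [-43.24, 126.21], [12.49, 139.97], [-82, 262], [0, 151.66], [-163.58, 163.58]. Speed limits (degrees/s): [159.86, 159.86, 180, 180, 180, 180].

INTERFACE

Orientations are given as a 3x3 rotation matrix whose columns are the frame's x, y, z axes.
In Python, from rig import readout, cams, bot gives the robot as it stands.
- The arm moves only by the shell command python3 -m inch 'ROWS'. ROWS is JSON, a list of rows, each a list of 5 numbers: the shift along the world's x, y, z in cm, then the turn about the world's z in degrees, then the finger opening in cm, from 0 to 8.7. In form: [[dx, dy, dz, twist, fingers], ...]. A call has 1 to 10 rows; each row is the pose to reach, as a shift and turn from the pose commanded when the call began; what a row does not reach only later rows make up. A row lasts 1/12 s, in which the tool goes at most 41.7 mm and 7.16 degrees, less where a joint would pass 70% of its speed; a pose out of reach is approached as far as the arm can. A call with a gripper value outside its range is refused whole. The fingers move at their own pace and stop on an object; the grip force is fixed at half the most. Time passes only in rows, so rows that repeat a pose let the fingers close. It gives the time, the measured TCP pose, the force, the opening and the grip force at its end, in the units of the state.
- readout.read_state(): the state, without advancing time (a new reading comes with each control period).
- cams.capture(name): name is "side" or "top" or "wrist"; returns a dict with "image" (480x640x3 uint8, blue, green, red), "intrinsics" (3x3 intrinsics, pixels), "xyz" and "rotation" of the camera in the world; the wrist camera has in their place "tool_from_camera" (4x4, takes a point from camera to tool coordinates, whose origin is the TCP and whose axes are the flange's). Camera axes: x right, y down, z forward; pixel columns grow to the right and rows downward; lengths in m; the calibration is good to about 2 mm. A picture is of the moment at which its call begins: read the wrist's pose just before it. There is no depth.
- bot.hand_in(): hands the job in; it is judged then, once.
The state is a dict: "time_s": time; "joint_positions": joint angles; "qvel": joint speeds; "tau": joint torques, N m; "position": TCP position; "tcp_rot": TCP orientation; "force": force on the tool from outside, world axes, zero at the start; "moment": the same for the moment, N m; "opening": opening from 0.0 (shut) to 1.0 (fully open); "grasp_force": force on a finger pad.
Only numpy, scipy, OpenCV 4.12 (cv2) and the standard library are available. Lean on these libraries where they do the work, as an engineer would, in place of code of your own. Each camera call takes 0.05 s, during which the arm holds its last target. There are 200 camera calls.

## Working session

There is one attempt and no reset: what is moved stays moved. The work goes in short steps, Python scripts to look and compute and a shell command to move; the robot and the scene stay as the last step left them, time stands still between calls to the robot, and variables do not carry over. Pictures are saved under pics/ and viewed, at most 10 in all, crops included, and the job is handed in when it is done.

```bash
mkdir -p pics; ls; cat > h.py <<'E'
import numpy as np,cv2,json
from rig import readout,cams,bot
def cap(n):
    s=readout.read_state(); c=cams.capture(n)
    if n=="wrist":
        T=np.array(c["tool_from_camera"]);R=np.array(s["tcp_rot"]);p=np.array(s["position"])
        c["xyz"]=R@T[:3,3]+p; c["rotation"]=R@T[:3,:3]
    c["K"]=np.array(c["intrinsics"]);c["xyz"]=np.array(c["xyz"]);c["rotation"]=np.array(c["rotation"])
    return c
def ray(c,u,v):
    d=c["rotation"]@np.linalg.inv(c["K"])@[u,v,1];return c["xyz"],d/np.linalg.norm(d)
def onz(c,u,v,z):
    o,d=ray(c,u,v);return o+d*(z-o[2])/d[2]
def proj(c,p):
    q=c["K"]@(c["rotation"].T@(np.array(p)-c["xyz"]));return q[:2]/q[2]
def save(c,n): np.save("pics/"+n+".npy",c,allow_pickle=True);cv2.imwrite("pics/"+n+".png",c["image"])
def load(n): return np.load("pics/"+n+".npy",allow_pickle=True).item()
E
python3 - <<'E'
from h import *
a=cap("top");b=cap("side");save(a,"top0");save(b,"side0")
for c in(a,b):print(c["xyz"],c["rotation"].round(3).tolist(),c["K"].tolist())
print(readout.read_state())
E
```

```text
pics
[0.45944769 0.05650771 1.28258078] [[0.024, -0.996, 0.09], [-1.0, -0.024, 0.008], [-0.006, -0.09, -0.996]] [[461.98396632143687, 0.0, 322.8238475576545], [0.0, 461.98396632143687, 246.35849768428383], [0.0, 0.0, 1.0]]
[ 0.46786592 -0.74706984  1.05539014] [[0.986, -0.136, 0.096], [-0.166, -0.735, 0.658], [-0.019, -0.664, -0.747]] [[580.3440472166145, 0.0, 316.65561139990706], [0.0, 580.3440472166145, 233.87452271614623], [0.0, 0.0, 1.0]]
{'time_s': 0.1, 'joint_positions': array([ 5.45748103e+01,  3.02747535e+01,  8.21491744e+01,  1.29630432e-03,
        6.76903194e+01, -1.02261290e+01]), 'qvel': array([-0.04435214, -0.19883692, -0.13364037,  0.04129222,  0.08753483,
       -0.05202889]), 'tau': array([-5.15244865e-04, -4.40987277e+01, -1.77151090e+01,  6.34186040e-02,
        5.33896952e-02, -5.11087057e-05]), 'position': array([0.26566717, 0.56499155, 0.22165683]), 'tcp_rot': array([[-9.04830147e-01,  4.25771100e-01, -1.17285212e-03],
       [ 4.25772550e-01,  9.04828787e-01, -1.61271685e-03],
       [ 3.74582135e-04, -1.95860306e-03, -9.99998012e-01]]), 'force': array([-0.05737568, -0.20379969, -0.50708058]), 'moment': array([-0.02809684,  0.02841051,  0.05472891]), 'grasp_force': 0.0, 'opening': 1.0032207416330512}
```

View pics/top0.png

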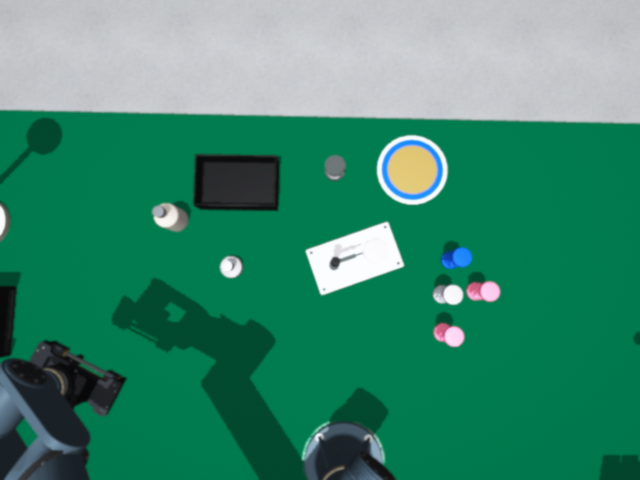

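View pics/side0.png

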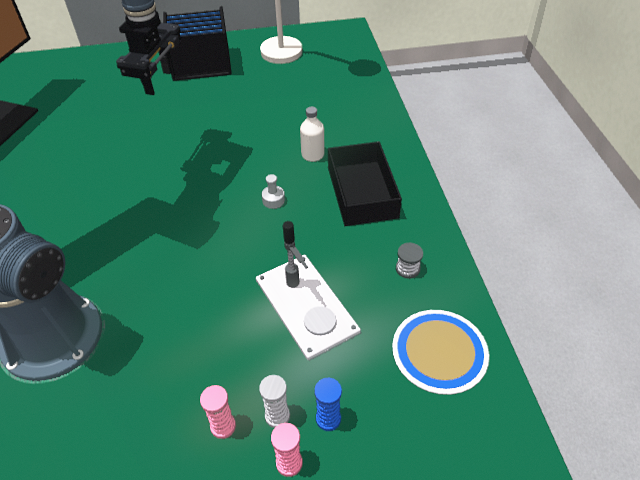

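The top view shows the white-grey spring at (453,295), with its look-alikes blue at (463,257) and pink at (490,291) and (455,336). The dark short spring is at (335,165), and the steel weight at (231,266). The plate is at about (377,250) and the knob at (335,263). In the side view the same things are: grey spring top (273,387), blue (328,390), pinks (285,436) and (214,398), weight (272,190), knob (288,233), plate (320,320). I choose the grey one.

```bash
python3 - <<'E'
from h import *
a=load("top0");b=load("side0")
def tri(p,q):
    o1,d1=ray(a,*p);o2,d2=ray(b,*q)
    t=np.linalg.lstsq(np.c_[d1,-d2],o2-o1,rcond=None)[0];x=o1+d1*t[0];y=o2+d2*t[1];return ((x+y)/2).round(4),np.linalg.norm(x-y).round(4)
for n,p,q in[("spring",(453,295),(273,387)),("blue",(463,257),(328,390)),("pinkA",(490,291),(285,436)),("pinkB",(455,336),(214,398)),("weight button",(231,260),(271.5,180)),("knob top",(335,263),(288,225))]:print(n,*tri(p,q))
# base contour in top and corners
def white(c,box):
    x0,y0,x1,y1=box;hsv=cv2.cvtColor(c["image"],cv2.COLOR_BGR2HSV);m=((hsv[...,1]<90)&(hsv[...,2]>100)).astype(np.uint8);k=np.zeros_like(m);k[y0:y1,x0:x1]=m[y0:y1,x0:x1]
    return max(cv2.findContours(k,0,1)[0],key=cv2.contourArea)
for c,bx in((a,(295,215,412,300)),(b,(250,255,365,360))):
    ct=white(c,bx);r=cv2.convexHull(ct)
    ap=cv2.approxPolyDP(r,6,True).reshape(-1,2);W=np.array([onz(c,*p,.015) for p in ap]);print(W.round(4).tolist())
    P=np.array([onz(c,*p,.015)[:2] for p in r.reshape(-1,2)],np.float32);print(cv2.minAreaRect(P))
print("plate",onz(a,377,250,.025),onz(b,320,320,.025))
im=np.hstack([cv2.resize(a["image"][215:360,295:515],None,fx=2,fy=2,interpolation=2),])
im2=cv2.resize(b["image"][215:475,195:375],None,fx=2,fy=2,interpolation=2)
out=np.zeros((520,800,3),np.uint8);out[:290,:440]=im;out[:520,440:800]=im2;cv2.imwrite("pics/crop0.png",out)
E
```

```text
spring [ 0.4518 -0.2623  0.1177] 0.004
blue [ 0.5465 -0.2866  0.1212] 0.002
pinkA [ 0.4626 -0.3541  0.1198] 0.0011
pinkB [ 0.3499 -0.2664  0.1205] 0.002
weight button [0.5199 0.3051 0.0815] 0.0124
knob top [0.5218 0.0363 0.2035] 0.0072
[[0.6454, -0.1112, 0.015], [0.5247, -0.1537, 0.015], [0.4428, 0.0691, 0.015], [0.5651, 0.1135, 0.015]]
((0.5443103909492493, -0.019664734601974487), (0.13500796258449554, 0.24490253627300262), 20.749685287475586)
[[0.446, 0.0679, 0.015], [0.5255, 0.1158, 0.015], [0.5667, 0.1082, 0.015], [0.6475, -0.108, 0.015], [0.6208, -0.154, 0.015], [0.5923, -0.1722, 0.015], [0.515, -0.1583, 0.015], [0.463, -0.0443, 0.015]]
((0.5401849746704102, -0.03528900444507599), (0.15084673464298248, 0.29320022463798523), 20.638063430786133)
plate [ 0.56615396 -0.08083027  0.025     ] [ 0.56747399 -0.08008658  0.025     ]
```

View pics/crop0.png

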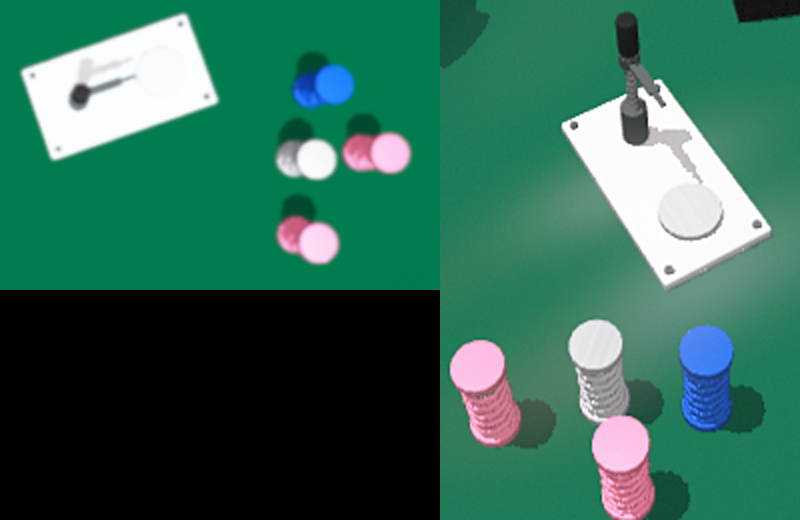

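The crop confirms one plain steel-grey spring at crop (316,158), standing between the blue and pink ones. The tester's y axis points at about 110°. I'll go via the weight and the plate, taking a closer look at each on the way.

```bash
python3 -m inch '[[3,-3,2,-7,8.7],[6,-6,4,-14,8.7],[9,-9,6,-21,8.7],[12,-12,8,-28,8.7],[15,-15,8,-35,8.7],[18,-18,8,-35,8.7],[21,-21,8,-35,8.7],[24,-24,8,-35,8.7],[25,-26,8,-35,8.7],[25,-26,8,-35,8.7]]'
python3 - <<'E'
from h import *
c=cap("wrist");save(c,"w0");print(c["xyz"],c["rotation"].round(3).tolist(),c["K"].tolist())
E
python3 -m inch '[[0.5,-4,0,0,8.7],[1,-8,0,0,8.7],[1.5,-12,0,0,8.7],[2,-16,0,0,8.7],[2.5,-20,0,0,8.7],[3,-24,0,0,8.7],[3.5,-28,0,0,8.7],[4,-32,0,0,8.7],[4,-35,0,0,8.7],[4,-35,0,0,8.7]]'
python3 - <<'E'
from h import *
c=cap("wrist");save(c,"w1")
im=np.hstack([cv2.resize(load(n)["image"],(400,300)) for n in("w0","w1")]);cv2.imwrite("pics/w01.png",im)
E
```

```text
time_s: 0.93
position: [0.5208, 0.2996, 0.302]
tcp_rot: [[-0.491, 0.871, 0.002], [0.871, 0.491, -0.004], [-0.004, 0.0, -1.0]]
force: [0.4, 0.9, 0.3]
opening: 0.997
grasp_force: 0.0
[0.48431914 0.36243847 0.46364409] [[0.871, 0.473, 0.133], [0.491, -0.839, -0.234], [0.001, 0.269, -0.963]] [[384.4260116999163, 0.0, 321.0504424917327], [0.0, 384.4260116999163, 236.7177927335906], [0.0, 0.0, 1.0]]
time_s: 1.82
position: [0.5563, -0.0487, 0.3022]
tcp_rot: [[-0.493, 0.87, -0.0], [0.87, 0.493, -0.002], [-0.002, -0.001, -1.0]]
force: [0.5, 0.4, 0.3]
opening: 0.999
grasp_force: 0.0
```

View pics/w01.png

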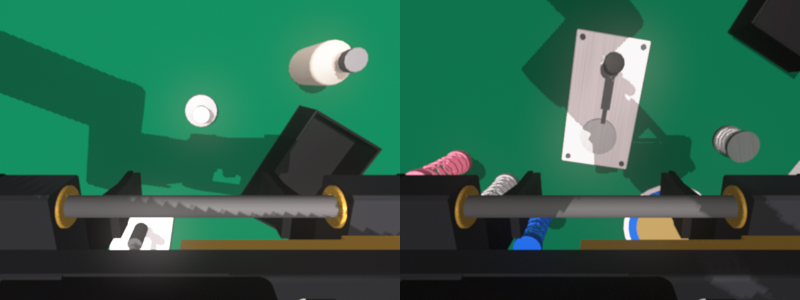

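The wrist views show the weight at w0 pixel (323,178). In w1 the plate is at (317,218), the knob top at (341,101), and the base lies whole in view. Next I'll measure from these.

```bash
python3 - <<'E'
from h import *
def cont(c,box,s=60,v=60):
    x0,y0,x1,y1=box;hsv=cv2.cvtColor(c["image"],cv2.COLOR_BGR2HSV);m=((hsv[...,1]<s)&(hsv[...,2]>v)).astype(np.uint8);k=np.zeros_like(m);k[y0:y1,x0:x1]=m[y0:y1,x0:x1]
    return max(cv2.findContours(k,0,1)[0],key=cv2.contourArea)
w=load("w1")
h=cv2.convexHull(cont(w,(250,40,420,275)))
P=np.array([onz(w,*p,.015)[:2] for p in h.reshape(-1,2)],np.float32);print("base",cv2.minAreaRect(P),cv2.boxPoints(cv2.minAreaRect(P)).round(4).tolist())
print("plate",onz(w,317,218,.025),"knob",[onz(w,341,101,z) for z in(.19,.2,.21)])
c=load("w0");h=cont(c,(280,130,370,220));print(cv2.boundingRect(h));
(u,v),r=cv2.minEnclosingCircle(h);print(u,v,r,"weight disc",onz(c,u,v,.028))
g=cv2.cvtColor(c["image"],6)[140:220,280:365];print(cv2.HoughCircles(cv2.resize(g,None,fx=4,fy=4,interpolation=2),3,1,20,param1=100,param2=25,minRadius=35,maxRadius=120))
# plate gradient circle in w1
t=load("top0")
for im,(x0,y0,x1,y1) in((w["image"],(270,170,370,270)),):
    print(cv2.HoughCircles(cv2.resize(cv2.cvtColor(im,6)[y0:y1,x0:x1],None,fx=4,fy=4,interpolation=2),3,1,20,param1=60,param2=20,minRadius=80,maxRadius=150))
E
```

```text
base ((0.5437570810317993, -0.01933187246322632), (0.13158954679965973, 0.24135370552539825), 20.68759536743164) [[0.43959999084472656, 0.07029999792575836], [0.5248000025749207, -0.15549999475479126], [0.6478999853134155, -0.10899999737739563], [0.5626999735832214, 0.11680000275373459]]
plate [ 0.56448278 -0.07478467  0.025     ] knob [array([0.52225383, 0.03681104, 0.19      ]), array([0.52217658, 0.03597325, 0.2       ]), array([0.52209933, 0.03513546, 0.21      ])]
(296, 151, 52, 53)
321.5111999511719 176.6143035888672 26.429025650024414 weight disc [0.51033427 0.31796486 0.028     ]
[[[166.5 148.5 101.8]
  [166.5 171.5  57.6]]]
None
```

```bash
python3 -m inch '[[-2,-4,0,0,6.5],[-4,-8,0,0,6.5],[-6,-11,0,0,6.5],[-8,-13,0,0,6.5],[-10,-13,0,0,6.5],[-10,-13,0,0,6.5],[-10,-13,0,0,6.5]]'
python3 - <<'E'
from h import *
c=cap("wrist");save(c,"w2")
E
```

```text
time_s: 2.45
position: [0.4557, -0.1726, 0.3026]
tcp_rot: [[-0.497, 0.867, 0.0], [0.867, 0.497, 0.001], [0.001, 0.001, -1.0]]
force: [-0.6, 0.2, 0.7]
opening: 0.748
grasp_force: 0.0
```

View pics/w2.png

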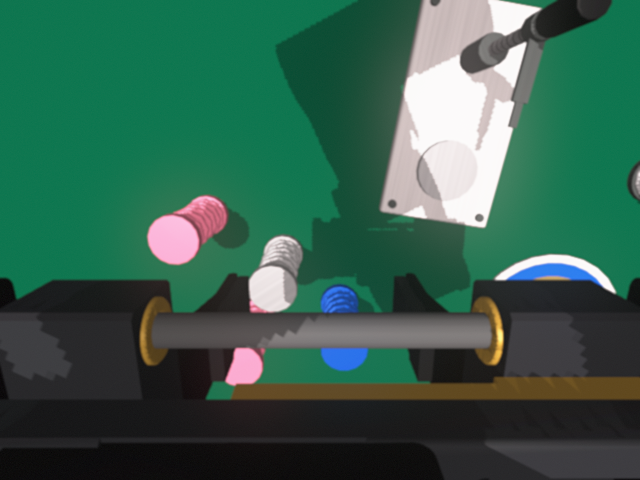

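The spring's top face is at (273,288), just clear of the crossbar, and the plate is at (447,169).

```bash
python3 - <<'E'
from h import *
c=load("w2");print("plate",onz(c,447,169,.025),"spring",onz(c,273,288,.12))
g=c["image"]; hsv=cv2.cvtColor(g,cv2.COLOR_BGR2HSV);m=((hsv[...,1]<60)&(hsv[...,2]>120)).astype(np.uint8);m[:264]=0;m[312:]=0;m[:,:240]=0;m[:,305:]=0
h=max(cv2.findContours(m,0,1)[0],key=cv2.contourArea);(u,v),r=cv2.minEnclosingCircle(h);print(u,v,r,onz(c,u,v,.12))
w=load("w0");print("w disc",onz(w,321.6,177.1,.028),"w button",onz(w,321.6,182.9,.08))
for n,p,z in(("side0",(271.5,180),.08),("top0",(231,260),.08),("top0",(230,267),.08),("side0",(273,387),.12),("top0",(453,295),.12)):print(n,onz(load(n),*p,z))
E
```

```text
plate [ 0.56361729 -0.07521186  0.025     ] spring [ 0.45182197 -0.26003398  0.12      ]
272.5 286.5 25.739173889160156 [ 0.45067445 -0.25889908  0.12      ]
w disc [0.51068942 0.31753949 0.028     ] w button [0.51037198 0.31788634 0.08      ]
side0 [0.51377696 0.30620696 0.08      ]
top0 [0.52618253 0.30549118 0.08      ]
top0 [0.50786204 0.30732686 0.08      ]
side0 [ 0.45386156 -0.26354558  0.12      ]
top0 [ 0.44983111 -0.26172788  0.12      ]
```

```bash
python3 -m inch '[[-0.2,-4,-2,0,6.5],[-0.4,-8,-4,0,6.5],[-0.4,-8.7,-8,0,6.5],[-0.4,-8.7,-12,0,6.5],[-0.4,-8.7,-14,0,6.5],[-0.4,-8.7,-14,0,6.5]]'
python3 - <<'E'
from h import *
c=cap("wrist");save(c,"w3");cv2.imwrite("pics/w3s.png",cv2.resize(c["image"],(480,360)))
E
```

```text
time_s: 3.0
position: [0.4506, -0.2582, 0.1577]
tcp_rot: [[-0.498, 0.867, -0.008], [0.867, 0.498, 0.008], [0.01, -0.003, -1.0]]
force: [-0.8, 0.6, -0.3]
opening: 0.745
grasp_force: 0.0
```

View pics/w3s.png

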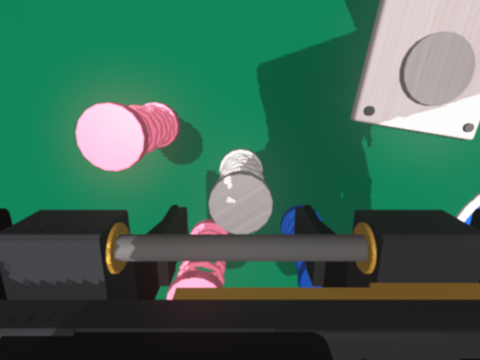

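The spring's top is at (321,271) in full-size pixels, centred between the fingers. The plate is at (584,92).

```bash
python3 - <<'E'
from h import *
c=load("w3");print("spring",onz(c,321,271,.12),"plate",onz(c,584,92,.025))
print(readout.read_state()["position"])
g=cv2.cvtColor(c["image"],6);print(cv2.HoughCircles(g[40:150,510:640],3,1,50,param1=60,param2=15,minRadius=35,maxRadius=65))
E
python3 -m inch '[[0.1,-0.1,-3,0,6.5],[0.1,-0.1,-5,0,6.5],[0.1,-0.1,-6.7,0,6.5],[0.1,-0.1,-6.7,0,6.5],[0.1,-0.1,-6.7,0,6.5],[0.1,-0.1,-6.7,0,4],[0.1,-0.1,-6.7,0,4],[0.1,-0.1,-6.7,0,4],[0.1,-0.1,-6.7,0,4],[0.1,-0.1,-6.7,0,4]]'
```

```text
spring [ 0.45094903 -0.2605636   0.12      ] plate [ 0.56409986 -0.07709221  0.025     ]
[ 0.4520428  -0.2593693   0.16023538]
[[[81.5 60.5 58.4]]]
time_s: 3.88
position: [0.4535, -0.2629, 0.0963]
tcp_rot: [[-0.497, 0.868, 0.001], [0.868, 0.497, -0.001], [-0.002, 0.001, -1.0]]
force: [0.3, 0.4, 0.5]
opening: 0.54
grasp_force: 30.0
```

Gripped: the opening reads 47 mm. Lift and carry to a hover over the plate.

```bash
python3 -m inch '[[0,0,3,0,4],[0.5,1,5.5,0,4],[2,3.5,6,-3,4],[4,6.5,6,-6,4],[6,10,6,-9,4],[8,13.5,6,-9,4],[10,16.5,6,-9,4],[11.1,18.6,6,-9,4],[11.1,18.6,5,-9,4],[11.1,18.6,4,-9,4]]'
python3 -m inch '[[0,0,0,0,4],[0,0,0,0,4],[0,0,0,0,4]]'
python3 - <<'E'
from h import *
a=cap("top");b=cap("side");w=cap("wrist");save(a,"t4");save(b,"s4");save(w,"w4");print(readout.read_state()["position"])
o=np.zeros((480,800,3),np.uint8)
o[:480,:400]=cv2.resize(b["image"][210:370,240:373],(400,480),interpolation=2);o[:300,400:]=cv2.resize(w["image"],(400,300));o[300:480,400:640]=cv2.resize(a["image"][205:295,300:420],(240,180),interpolation=2);cv2.imwrite("pics/c4.png",o)
E
```

```text
time_s: 4.72
position: [0.5645, -0.0754, 0.1353]
tcp_rot: [[-0.358, 0.934, 0.001], [0.934, 0.358, -0.001], [-0.001, 0.001, -1.0]]
force: [-0.0, 0.2, -2.5]
opening: 0.536
grasp_force: 30.0
time_s: 4.97
position: [0.5633, -0.0777, 0.1352]
tcp_rot: [[-0.353, 0.936, -0.001], [0.936, 0.353, 0.0], [0.001, -0.001, -1.0]]
force: [0.0, 1.0, -1.7]
opening: 0.541
grasp_force: 30.0
[ 0.5640147  -0.07753762  0.13586172]
```

View pics/c4.png

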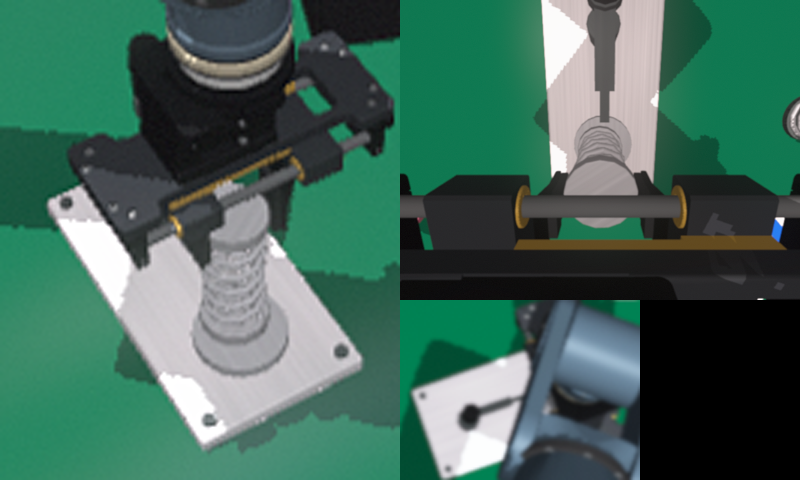

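The spring hovers about 14 mm over the plate. In the side crop its bottom ring spans x 203–272 with its lowest point at 345, while the plate spans x 192–289 with its lowest point at about 374. Both offsets are cast in the same camera, so calibration error cancels.

```bash
python3 - <<'E'
from h import *
c=load("s4");
def centre(ul,ur,vb,z,r):
    p=onz(c,(ul+ur)/2,vb,z);d=p[:2]-c["xyz"][:2];return p[:2]+r*d/np.linalg.norm(d)
f=400/133
X=lambda x:240+x/f
V=lambda y:210+y/3
print("spring",centre(X(203),X(272),V(345),.039,.024))
b=load("side0");hsv=cv2.cvtColor(b["image"],cv2.COLOR_BGR2GRAY)
print("plate",centre(X(192),X(289),V(374),.015,.034), centre(X(192),X(289),V(374),.025,.034))
# plate in side0: gray contour
for t in (200,215,230):
    m=(hsv<t).astype(np.uint8);k=np.zeros_like(m);k[304:338,300:340]=m[304:338,300:340]
    h=max(cv2.findContours(k,0,1)[0],key=cv2.contourArea);print(t,cv2.boundingRect(h),cv2.contourArea(h),cv2.fitEllipse(h) if len(h)>5 else 0)
# predicted bounding of plate for hypotheses
th=np.linspace(0,6.283,90)
for P in((.564,-.077),(.5675,-.08)):
    q=np.array([proj(b,(P[0]+.034*np.cos(t),P[1]+.034*np.sin(t),.025)) for t in th]);print(P,q.min(0),q.max(0))
    q=np.array([proj(load("w3"),(P[0]+.034*np.cos(t),P[1]+.034*np.sin(t),.025)) for t in th]);print(" w3",q.min(0),q.max(0))
E
```

```text
spring [ 0.56543168 -0.07700165]
plate [ 0.56724374 -0.07547348] [ 0.56633638 -0.08160543]
200 (305, 320, 32, 16) 45.0 ((319.6311340332031, 320.31292724609375), (27.17574119567871, 32.53763198852539), 92.66181182861328)
215 (305, 320, 32, 16) 50.5 ((319.1712341308594, 319.15814208984375), (29.379276275634766, 33.7994499206543), 99.5679702758789)
230 (304, 316, 33, 20) 71.0 ((319.59326171875, 320.1643981933594), (27.783878326416016, 32.198150634765625), 91.22103881835938)
(0.564, -0.077) [301.95830382 305.61000578] [334.30080606 332.94905646]
 w3 [536.31644816  40.11635078] [632.16881336 140.37792569]
(0.5675, -0.08) [303.8183451  306.51308579] [336.20770645 333.92365448]
 w3 [537.57870933  46.90951305] [633.06196492 146.3743354 ]
```

```bash
python3 -m inch '[[0.15,-0.15,0,0,4],[0.15,-0.15,-0.5,0,4],[0.15,-0.15,-1,0,4],[0.15,-0.15,-1.2,0,4],[0.15,-0.15,-1.3,0,4],[0.15,-0.15,-1.4,0,4],[0.15,-0.15,-1.4,0,4],[0.15,-0.15,-1.4,0,4],[0.15,-0.15,-1.4,0,4]]'
```

```text
time_s: 5.87
position: [0.5654, -0.0779, 0.1217]
tcp_rot: [[-0.355, 0.935, -0.0], [0.935, 0.355, -0.0], [0.0, -0.0, -1.0]]
force: [-1.8, -0.0, 0.3]
opening: 0.545
grasp_force: 30.0
```

```bash
python3 -m inch '[[0,0,-0.05,0,4],[0,0,-0.05,0,4],[0,0,-0.05,0,5.2],[0,0,-0.05,0,6.5],[0,0,-0.05,0,6.5],[0,0,-0.05,0,6.5],[0,0,1,0,6.5],[0,0,4,0,6.5],[0,0,8,0,6.5],[0,0,12,0,6.5]]'
python3 -m inch '[[-0.5,3,3,0,8.7],[-1,7,3,0,8.7],[-1.5,11,3,0,8.7],[-2,15,3,0,8.7],[-2.5,19,3,0,8.7],[-3,23,3,0,8.7],[-3.5,27,3,0,8.7],[-4,30.5,3,0,8.7],[-4,30.5,3,0,8.7],[-4,30.5,3,0,8.7]]'
python3 -m inch '[[0,0,0,0,8.7],[0,0,0,0,8.7],[0,0,0,0,8.7]]'
python3 - <<'E'
from h import *
w=cap("wrist");b=cap("side");a=cap("top");save(a,"t5");save(b,"s5");save(w,"w5")
o=np.zeros((480,800,3),np.uint8)
o[:480,:400]=cv2.resize(b["image"][210:370,240:373],(400,480),interpolation=2);o[:300,400:]=cv2.resize(w["image"],(400,300));o[300:480,400:640]=cv2.resize(a["image"][205:295,300:420],(240,180),interpolation=2);cv2.imwrite("pics/c5.png",o)
E
```

```text
time_s: 6.7
position: [0.5649, -0.0777, 0.2428]
tcp_rot: [[-0.355, 0.935, -0.002], [0.935, 0.355, 0.001], [0.001, -0.002, -1.0]]
force: [-0.2, -0.1, -0.8]
opening: 0.748
grasp_force: 0.0
time_s: 7.53
position: [0.525, 0.229, 0.2723]
tcp_rot: [[-0.359, 0.933, 0.001], [0.933, 0.359, 0.0], [-0.0, 0.001, -1.0]]
force: [0.1, -1.7, -0.2]
opening: 0.999
grasp_force: 0.0
time_s: 7.78
position: [0.526, 0.2256, 0.2717]
tcp_rot: [[-0.353, 0.936, 0.0], [0.936, 0.353, -0.0], [-0.0, 0.0, -1.0]]
force: [-0.3, -0.4, 0.3]
opening: 0.999
grasp_force: 0.0
```

View pics/c5.png

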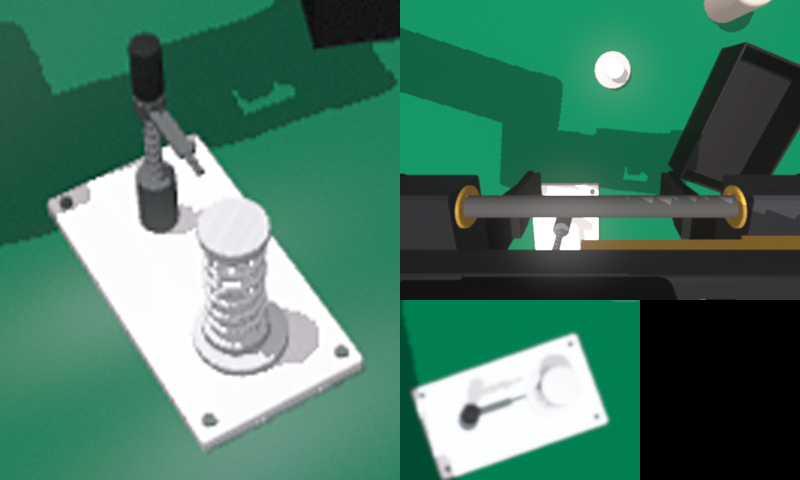

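The spring stands upright on the plate after release. Its bottom ring's centre is at crop (236,~332), and the plate spans x 192–289. The weight is at w5 pixel (340,112). I'll check the spring's centring and locate the weight.

```bash
python3 - <<'E'
from h import *
b=load("s5");a=load("t5");w=load("w5")
print("springtop side",onz(b,240+234*133/400,210+229/3,.145)," top",onz(a,300+158/2,205+88/2,.145))
g=cv2.cvtColor(b["image"],6);r=cv2.HoughCircles
th=np.linspace(0,6.283,90)
for P in((.564,-.0777),(.5665,-.079)):
  for z,R in((.145,.024),(.025,.024),(.025,.034)):
    q=np.array([proj(b,(P[0]+R*np.cos(t),P[1]+R*np.sin(t),z)) for t in th]);mn,mx=q.min(0),q.max(0);print(P,z,R,((mn-[240,210])*[400/133,3]).round(1),((mx-[240,210])*[400/133,3]).round(1))
hsv=cv2.cvtColor(w["image"],40);m=((hsv[...,1]<70)&(hsv[...,2]>120)).astype(np.uint8);m[:75]=0;m[150:]=0;m[:,:300]=0;m[:,385:]=0
h=max(cv2.findContours(m,0,1)[0],key=cv2.contourArea);(u,v),R=cv2.minEnclosingCircle(h);print(u,v,R,cv2.boundingRect(h),"disc",onz(w,u,v,.024))
G=cv2.resize(cv2.cvtColor(w["image"],6)[75:150,300:385],None,fx=4,fy=4,interpolation=2)
for c in (cv2.HoughCircles(G,3,1,8,param1=80,param2=20,minRadius=35,maxRadius=70)[0][:3] if cv2.HoughCircles(G,3,1,8,param1=80,param2=20,minRadius=35,maxRadius=70) is not None else []):print(c,onz(w,300+c[0]/4,75+c[1]/4,.08))
E
```

```text
springtop side [ 0.56477943 -0.08079275  0.145     ]  top [ 0.55856745 -0.07262423  0.145     ]
(0.564, -0.0777) 0.145 0.024 [195. 196.] [269.1 255.6]
(0.564, -0.0777) 0.025 0.024 [200.8 299.3] [269.5 357.3]
(0.564, -0.0777) 0.025 0.034 [186.5 287.6] [283.8 369.7]
(0.5665, -0.079) 0.145 0.024 [199.1 197. ] [273.3 256.7]
(0.5665, -0.079) 0.025 0.024 [204.6 300.3] [273.3 358.3]
(0.5665, -0.079) 0.025 0.034 [190.3 288.6] [287.7 370.8]
340.2321472167969 111.55357360839844 30.678787231445312 (311, 81, 59, 62) disc [0.51151991 0.31720697 0.024     ]
```

```bash
python3 -m inch '[[-0.6,3,-3,0,8.7],[-1.3,6,-6,0,8.7],[-1.3,6,-9,0,8.7],[-1.3,6,-9,0,8.7],[-1.3,6,-9,0,8.7],[-1.3,6,-9,0,8.7]]'
python3 - <<'E'
from h import *
w=cap("wrist");save(w,"w6");print(readout.read_state()["position"])
o=np.zeros((360,800,3),np.uint8);o[:,:480]=cv2.resize(w["image"],(480,360));o[:,480:]=cv2.resize(load("s5")["image"][160:220,240:293],(320,360),interpolation=2);cv2.imwrite("pics/w6s.png",o)
E
```

```text
time_s: 8.43
position: [0.5139, 0.2865, 0.1828]
tcp_rot: [[-0.354, 0.935, 0.002], [0.935, 0.354, 0.0], [-0.0, 0.002, -1.0]]
force: [0.1, -0.2, -0.4]
opening: 1.0
grasp_force: 0.0
[0.51442883 0.28661428 0.18353088]
```

View pics/w6s.png

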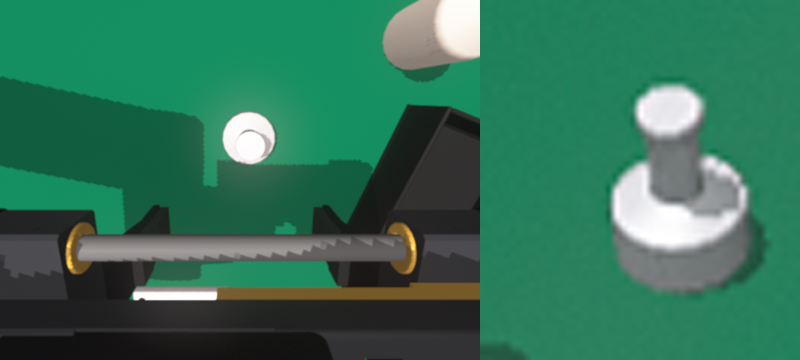

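The wrist view shows the weight's button at (333,196) and its disc at (331,183), in full-size pixels. In the side view the button's top is at (271.5,178).

```bash
python3 - <<'E'
from h import *
w=load("w6");s=load("s5")
print(onz(w,333.3,196,.08),onz(w,331,183,.028),onz(s,271.5,178,.08))
m=cv2.cvtColor(load("t5")["image"],40);k=((m[...,1]<70)&(m[...,2]>120)).astype(np.uint8);k[:,:200]=0;k[:,262:]=0;k[:240]=0;k[295:]=0
h=max(cv2.findContours(k,0,1)[0],key=cv2.contourArea);(u,v),r=cv2.minEnclosingCircle(h);print(u,v,r,onz(load("t5"),u,v,.028))
E
```

```text
[0.51141384 0.31585903 0.08      ] [0.51044783 0.31785927 0.028     ] [0.51460205 0.3133674  0.08      ]
218.5 244.5 19.039531707763672 [0.57061271 0.35223104 0.028     ]
```

```bash
python3 -m inch '[[-0.2,2,-2,0,8.7],[-0.2,2.9,-5,0,8.7],[-0.2,2.9,-9,0,8.7],[-0.2,2.9,-12,0,8.7],[-0.2,2.9,-14,0,8.7],[-0.2,2.9,-14.8,0,8.7],[-0.2,2.9,-14.8,0,8.7],[-0.2,2.9,-14.8,0,6],[-0.2,2.9,-14.8,0,4]]'
python3 -m inch '[[0,0,0,0,3],[0,0,0,0,1.5],[0,0,0,0,1.5],[0,0,0,0,1.5],[0,0,0,0,1.5]]'
```

```text
time_s: 9.23
position: [0.5126, 0.3165, 0.0359]
tcp_rot: [[-0.355, 0.935, 0.004], [0.935, 0.355, 0.002], [0.0, 0.005, -1.0]]
force: [-0.3, -0.3, 0.4]
opening: 0.918
grasp_force: 0.0
time_s: 9.65
position: [0.5107, 0.3161, 0.0339]
tcp_rot: [[-0.355, 0.935, 0.0], [0.935, 0.355, 0.0], [-0.0, 0.001, -1.0]]
force: [-0.1, 0.0, 0.8]
opening: 0.552
grasp_force: 0.0
```

```bash
python3 -m inch '[[0,0,0,0,1.5],[0,0,0,0,1.5],[0,0,0,0,1.5],[0,0,0,0,1.5],[0,0,0,0,1.5],[0,0,0,0,1.5],[0,0,0,0,1.5]]'
python3 -m inch '[[0,0,1,0,1.5],[0,0,4,0,1.5],[0,0,8,0,1.5],[0,0,12,0,1.5],[0,0,16,0,1.5],[0,0,20,0,1.5],[0,0,21,0,1.5],[0,0,21,0,1.5],[0,0,21,0,1.5]]'
```

```text
time_s: 10.23
position: [0.5114, 0.3163, 0.0337]
tcp_rot: [[-0.355, 0.935, 0.002], [0.935, 0.355, 0.001], [0.0, 0.002, -1.0]]
force: [2.7, 0.7, -0.7]
opening: 0.295
grasp_force: 30.3
time_s: 10.98
position: [0.5086, 0.3152, 0.242]
tcp_rot: [[-0.355, 0.935, -0.004], [0.935, 0.355, -0.002], [-0.0, -0.004, -1.0]]
force: [-0.7, -0.6, -7.3]
opening: 0.297
grasp_force: 30.4
```

The opening reads 25.8 mm, wider than the 22 mm neck, so I'll check the grip. I'll raise it to clear the knob, carry it over to hover, and look.

```bash
python3 -m inch '[[0,0,3,0,1.5],[0.5,-4,4,0,1.5],[1,-8,4,0,1.5],[1.6,-12,4,0,1.5],[2.1,-16,4,0,1.5],[2.6,-20,4,0,1.5],[3.2,-24,4,0,1.5],[3.7,-28,4,0,1.5],[4.2,-32,4,0,1.5],[4.8,-36,4,0,1.5]]'
python3 -m inch '[[0.4,-3.2,0,0,1.5],[0.4,-3.2,-3,0,1.5],[0.4,-3.2,-6,0,1.5],[0.4,-3.2,-8,0,1.5],[0.4,-3.2,-8,0,1.5],[0.4,-3.2,-8,0,1.5],[0.4,-3.2,-8,0,1.5],[0.4,-3.2,-8,0,1.5]]'
python3 - <<'E'
from h import *
b=cap("side");w=cap("wrist");save(b,"s7");save(w,"w7");print(readout.read_state()["position"],readout.read_state()["force"])
o=np.zeros((600,800,3),np.uint8)
o[:480,:400]=cv2.resize(b["image"][210:370,240:373],(400,480),interpolation=2);o[:300,400:]=cv2.resize(w["image"],(400,300));cv2.imwrite("pics/c7.png",o[:480])
E
```

```text
time_s: 11.82
position: [0.5554, -0.0452, 0.279]
tcp_rot: [[-0.355, 0.935, -0.01], [0.935, 0.355, 0.003], [0.006, -0.008, -1.0]]
force: [2.4, 0.0, -6.0]
opening: 0.297
grasp_force: 30.8
time_s: 12.48
position: [0.5634, -0.0761, 0.2043]
tcp_rot: [[-0.356, 0.935, 0.002], [0.935, 0.356, -0.001], [-0.001, 0.001, -1.0]]
force: [-0.1, -0.4, -5.6]
opening: 0.296
grasp_force: 30.0
[ 0.56344939 -0.07598218  0.20490647] [ 0.66767619 -0.16453569 -5.67803423]
```

View pics/c7.png

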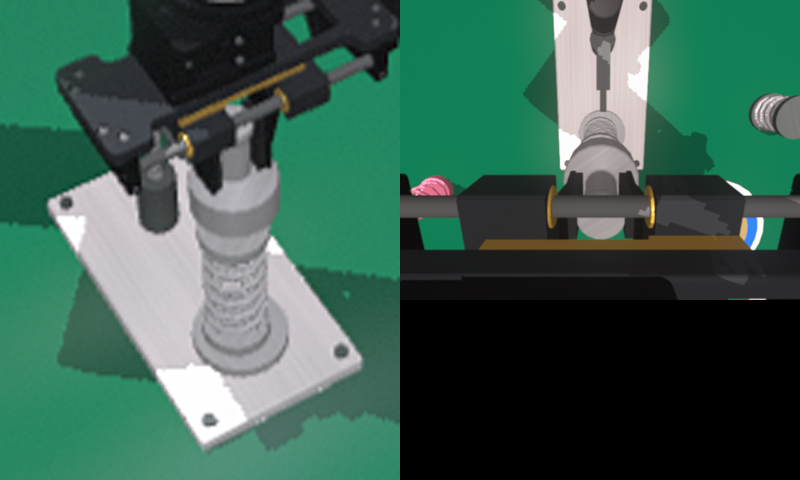

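The weight hangs upright, close over the spring. Its disc spans crop x 190–280 with its lower front edge at y≈241. I'll compare the axes within the side view.

```bash
python3 - <<'E'
from h import *
b=load("s7")
f=400/133
def centre(c,x,y,z,r):
    p=onz(c,240+x/f,210+y/3,z);d=p[:2]-c["xyz"][:2];return p[:2]+r*d/np.linalg.norm(d)
s=load("s5")
g=lambda c,y,x0=170,x1=300:None
# edge columns: weight disc & spring top ring by green mask
for c,n,ys in((b,"s7",(200,215,225,232)),(s,"s5",(220,229,235,300,330,340))):
    hsv=cv2.cvtColor(c["image"],40);m=((hsv[...,1]<90))
    for y in ys:
        r=np.where(np.diff(m[210+y//3,290:345].astype(int)))[0]+290.5;print(n,y,r)
print("weight",centre(b,235,241,.1705,.029),"spring top",centre(s,234,258,.145,.024),onz(s,240+234/f,210+229/3,.145),"spring bot",centre(s,236,357,.025,.024))
w=load("w7");print("wrist disc/spr check",[proj(w,(.5634,-.076,z)).round(0) for z in(.17,.145,.025)])
E
```

```text
s7 200 [332.5]
s7 215 [331.5]
s7 225 [329.5]
s7 232 [329.5]
s5 220 [329.5]
s5 229 [329.5]
s5 235 [330.5]
s5 300 []
s5 330 []
s5 340 []
weight [ 0.56531822 -0.08004535] spring top [ 0.56438246 -0.07966767] [ 0.56477943 -0.08079275  0.145     ] spring bot [ 0.56402454 -0.07750951]
wrist disc/spr check [array([322., 268.]), array([322., 254.]), array([321., 213.])]
```

The axes agree to about 1 mm. Lower onto the spring and watch the load transfer.

```bash
python3 -m inch '[[-0.1,0,-0.8,0,1.5],[-0.1,0,-1.6,0,1.5],[-0.1,0,-2.2,0,1.5],[-0.1,0,-2.5,0,1.5],[-0.1,0,-2.8,0,1.5],[-0.1,0,-3.1,0,1.5],[-0.1,0,-3.4,0,1.5],[-0.1,0,-3.7,0,1.5],[-0.1,0,-3.7,0,1.5],[-0.1,0,-3.7,0,1.5]]'
python3 -m inch '[[0,0,-0.2,0,1.5],[0,0,-0.4,0,1.5],[0,0,-0.5,0,1.5],[0,0,-0.5,0,1.5],[0,0,-0.5,0,1.5],[0,0,-0.5,0,1.5]]'
```

```text
time_s: 13.42
position: [0.5616, -0.0761, 0.1667]
tcp_rot: [[-0.355, 0.935, 0.0], [0.935, 0.355, -0.0], [-0.0, 0.0, -1.0]]
force: [-1.7, 0.1, -2.3]
opening: 0.295
grasp_force: 30.0
time_s: 13.92
position: [0.5616, -0.076, 0.1617]
tcp_rot: [[-0.355, 0.935, 0.0], [0.935, 0.355, -0.0], [-0.0, 0.0, -1.0]]
force: [-1.0, -0.1, -1.2]
opening: 0.296
grasp_force: 30.0
```

```bash
python3 -m inch '[[0,0,-0.2,0,1.5],[0,0,-0.4,0,1.5],[0,0,-0.4,0,1.5],[0,0,-0.4,0,1.5],[0,0,-0.4,0,1.5]]'; python3 -m inch '[[0,0,0,0,1.5]]' | grep force; python3 -m inch '[[0,0,0,0,1.5]]' | grep force
```

```text
time_s: 14.33
position: [0.5617, -0.076, 0.1576]
tcp_rot: [[-0.355, 0.935, 0.0], [0.935, 0.355, -0.0], [-0.0, 0.0, -1.0]]
force: [-1.4, -0.5, 0.3]
opening: 0.299
grasp_force: 30.0
force: [-1.2, -1.1, -0.2]
grasp_force: 30.0
force: [-1.0, -0.7, 0.8]
grasp_force: 30.0
```

```bash
python3 -m inch '[[0,0,0,0,2.6],[0,0,0,0,3],[0,0,0,0,3.6],[0,0,0,0,4.5],[0,0,0,0,5.5],[0,0,0,0,5.5],[0,0,0,0,5.5],[0,0,0,0,5.5]]'
python3 -m inch '[[0,0,1,0,5.5],[0,0,3,0,5.5],[0,0,6,0,5.5],[0,0,9,0,5.5],[0,0,12,0,5.5],[0,0,14,0,5.5],[-2,5,14,0,5.5],[-4,10,14,0,5.5],[-6,15,14,0,5.5],[-6,15,14,0,5.5]]'
python3 -m inch '[[0,2,0,0,5.5],[0,2,0,0,5.5],[0,2,0,0,5.5]]'
python3 - <<'E'
from h import *
b=cap("side");w=cap("wrist");save(b,"s8");save(w,"w8");print(readout.read_state()["position"])
o=np.zeros((480,800,3),np.uint8)
o[:480,:400]=cv2.resize(b["image"][210:370,240:373],(400,480),interpolation=2);o[:300,400:]=cv2.resize(w["image"],(400,300));cv2.imwrite("pics/c8.png",o)
E
```

```text
time_s: 15.17
position: [0.5617, -0.076, 0.1576]
tcp_rot: [[-0.355, 0.935, 0.0], [0.935, 0.355, -0.0], [-0.0, 0.0, -1.0]]
force: [0.1, -0.4, 0.9]
opening: 0.615
grasp_force: 0.0
time_s: 16.0
position: [0.5003, 0.0757, 0.2985]
tcp_rot: [[-0.354, 0.935, 0.001], [0.935, 0.354, 0.001], [0.0, 0.001, -1.0]]
force: [0.4, 0.4, 0.3]
opening: 0.631
grasp_force: 0.0
time_s: 16.25
position: [0.5015, 0.0948, 0.2984]
tcp_rot: [[-0.358, 0.934, 0.002], [0.934, 0.358, -0.001], [-0.001, 0.001, -1.0]]
force: [-0.2, -0.2, 0.4]
opening: 0.631
grasp_force: 0.0
[0.50205191 0.09326978 0.29799733]
```

View pics/c8.png

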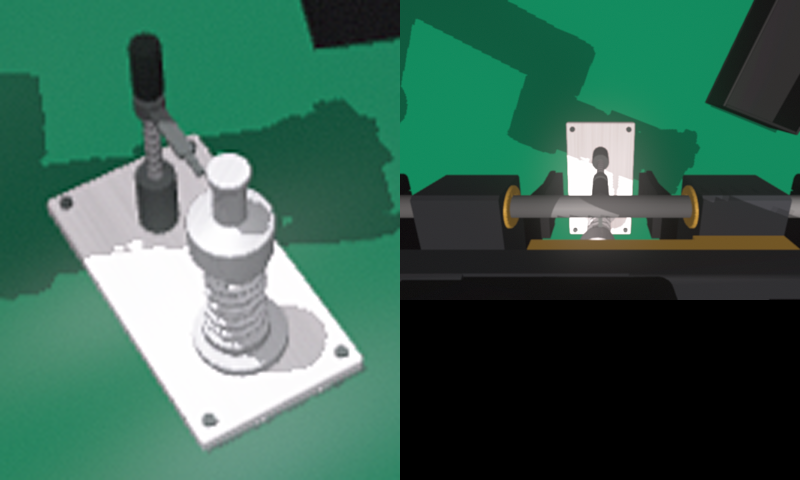

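The weight stands upright on the spring, and the spring is compressed. In the c8 crop the disc's lower edge is at y≈276, the button at (230,169), and the knob's top at (145,40). That view took me one past the 10-picture allowance, so from here I use numbers only.

```bash
python3 - <<'E'
from h import *
from scipy.optimize import minimize_scalar as ms
f=400/133
P=lambda x,y:np.array([240+x/f,210+y/3])
b=load("s8")
def zfit(xy,pix,c=b,only=1):
    r=ms(lambda z:abs(proj(c,(*xy,z))[1]-pix[1]),bounds=(0,.3),method="bounded");return r.x.round(4)
ax=(.5648,-.0795)
print("button top z",zfit(ax,P(230,169.5)))
col=(.5246,.033);print("knob top z",[zfit(col,P(145,y)) for y in(38,42)])
tip=np.array((.567,-.079))+.047*np.array((-.353,.9355));print("tip z",zfit(tip,P(202,172)),tip)
# vertical shift of weight between s7 (underside .1712) and s8
print("px/m",(proj(b,(*ax,.17))[1]-proj(b,(*ax,.12))[1])/.05)
# precise lower disc edge profile along column in both images
for n in("s7","s8"):
    g=cv2.cvtColor(load(n)["image"],6)[:,316:321].mean(1).round(0);print(n,dict(zip(range(268,308),g[268:308].astype(int).tolist())))
g=cv2.cvtColor(b["image"],40)[:,287:290,1].mean(1);print([(i,int(g[i])) for i in range(214,232)])
E
```

```text
button top z 0.2053
knob top z [np.float64(0.2141), np.float64(0.2102)]
tip z 0.1508 [ 0.550409  -0.0350315]
px/m -307.324376425064
s7 {268: 128, 269: 126, 270: 154, 271: 177, 272: 181, 273: 180, 274: 180, 275: 181, 276: 181, 277: 180, 278: 181, 279: 179, 280: 156, 281: 133, 282: 130, 283: 130, 284: 130, 285: 131, 286: 129, 287: 129, 288: 132, 289: 151, 290: 161, 291: 160, 292: 160, 293: 161, 294: 162, 295: 141, 296: 125, 297: 127, 298: 144, 299: 153, 300: 165, 301: 176, 302: 164, 303: 143, 304: 174, 305: 176, 306: 174, 307: 155}
s8 {268: 242, 269: 244, 270: 244, 271: 233, 272: 181, 273: 124, 274: 114, 275: 120, 276: 125, 277: 125, 278: 126, 279: 126, 280: 127, 281: 127, 282: 128, 283: 127, 284: 129, 285: 162, 286: 221, 287: 237, 288: 248, 289: 249, 290: 249, 291: 249, 292: 250, 293: 252, 294: 245, 295: 188, 296: 135, 297: 136, 298: 136, 299: 136, 300: 136, 301: 135, 302: 136, 303: 129, 304: 134, 305: 203, 306: 201, 307: 163}
[(214, 189), (215, 187), (216, 190), (217, 186), (218, 190), (219, 188), (220, 182), (221, 138), (222, 32), (223, 39), (224, 45), (225, 43), (226, 31), (227, 38), (228, 40), (229, 42), (230, 43), (231, 39)]
```

The spring's top is at z≈0.1235: 0.1239 from the TCP at release, and about 0.122–0.125 from images. The knob's top is 60 mm above the tip, so I'll shut the fingers, touch the knob's top and press the pointer down until TCP z≈0.1835. That reads the height directly.

```bash
python3 -m inch '[[1,-3,0,0,0],[2.1,-6,0,0,0],[2.1,-6,-2,0,0],[2.1,-6,-4,0,0],[2.1,-6,-6,0,0],[2.1,-6,-7.3,0,0],[2.1,-6,-7.3,0,0],[2.1,-6,-7.3,0,0],[2.1,-6,-7.3,0,0]]'
python3 -m inch '[[0,0,-0.3,0,0],[0,0,-0.6,0,0],[0,0,-0.9,0,0],[0,0,-0.9,0,0]]'
python3 -m inch '[[0,0,-0.3,0,0],[0,0,-0.6,0,0],[0,0,-0.9,0,0],[0,0,-0.9,0,0]]'
```

```text
time_s: 17.1
position: [0.5235, 0.033, 0.2253]
tcp_rot: [[-0.354, 0.935, 0.002], [0.935, 0.354, -0.0], [-0.001, 0.001, -1.0]]
force: [0.0, -0.8, 0.8]
opening: 0.052
grasp_force: 0.0
time_s: 17.43
position: [0.5222, 0.0341, 0.2153]
tcp_rot: [[-0.355, 0.935, -0.001], [0.935, 0.355, 0.0], [0.0, -0.001, -1.0]]
force: [-0.1, -0.5, -0.6]
opening: 0.004
grasp_force: 0.0
time_s: 17.77
position: [0.5225, 0.0341, 0.2061]
tcp_rot: [[-0.355, 0.935, -0.0], [0.935, 0.355, 0.0], [0.0, -0.0, -1.0]]
force: [-0.2, -0.2, -0.3]
opening: 0.009
grasp_force: 0.0
```

```bash
for i in 1; do python3 -m inch '[[0,0,-0.2,0,0],[0,0,-0.4,0,0],[0,0,-0.4,0,0]]'|grep -E "^pos|^force"; python3 -m inch '[[0,0,-0.2,0,0],[0,0,-0.4,0,0],[0,0,-0.4,0,0]]'|grep -E "^pos|^force"; python3 -m inch '[[0,0,-0.2,0,0],[0,0,-0.4,0,0],[0,0,-0.4,0,0]]'|grep -E "^pos|^force"; done
```

```text
position: [0.5226, 0.0341, 0.2024]
force: [-0.0, -0.3, 1.0]
position: [0.5226, 0.034, 0.1982]
force: [-0.1, 0.3, 1.3]
position: [0.5225, 0.034, 0.1941]
force: [0.0, 0.6, 0.1]
```

```bash
python3 - <<'E'
from h import *
b=cap("side");save(b,"s9");a=load("s8")
for c in(a,b):
    r=c["image"][258:290,292:310].astype(int).sum(2)//3
    print(r[::2].tolist())
print(readout.read_state()["force"])
E
python3 -m inch '[[0,0,-0.15,0,0]]'|grep -E "^pos|^force"; python3 -m inch '[[0,0,-0.15,0,0]]'|grep -E "^pos|^force";python3 -m inch '[[0,0,-0.15,0,0]]'|grep -E "^pos|^force"
```

```text
[[104, 76, 48, 78, 111, 101, 120, 125, 122, 123, 123, 117, 75, 162, 201, 174, 87, 48], [91, 91, 196, 202, 202, 150, 102, 120, 122, 125, 114, 103, 66, 188, 197, 197, 214, 115], [116, 91, 171, 198, 199, 200, 181, 122, 68, 104, 121, 122, 135, 174, 198, 194, 196, 199], [103, 96, 68, 79, 131, 176, 197, 200, 202, 190, 120, 100, 117, 116, 169, 197, 194, 224], [98, 87, 72, 75, 75, 76, 191, 200, 199, 198, 201, 184, 115, 119, 120, 130, 205, 244], [125, 112, 83, 78, 79, 75, 110, 192, 198, 197, 198, 200, 192, 124, 109, 159, 154, 233], [86, 79, 80, 80, 79, 59, 87, 192, 199, 198, 197, 198, 200, 199, 202, 204, 195, 167], [81, 81, 71, 67, 57, 53, 77, 195, 200, 198, 196, 198, 199, 199, 198, 200, 203, 193], [65, 63, 63, 64, 62, 56, 41, 194, 202, 198, 199, 198, 199, 199, 199, 210, 216, 234], [66, 68, 66, 63, 64, 58, 46, 199, 204, 200, 199, 199, 189, 218, 234, 232, 232, 239], [68, 70, 69, 66, 65, 62, 53, 151, 200, 203, 198, 208, 231, 233, 232, 234, 237, 238], [71, 69, 70, 70, 69, 66, 57, 130, 195, 200, 194, 235, 234, 233, 238, 237, 236, 239], [73, 75, 75, 72, 71, 67, 58, 144, 199, 176, 228, 236, 235, 24
[... 1160 characters left out ...]
, 201, 205, 200, 212, 233, 234, 234, 236, 238, 238], [69, 70, 68, 67, 65, 64, 54, 131, 197, 202, 194, 237, 236, 236, 239, 239, 237, 240], [70, 72, 69, 71, 69, 65, 58, 145, 201, 176, 229, 237, 237, 240, 240, 239, 240, 242], [73, 73, 72, 72, 70, 62, 100, 182, 205, 162, 226, 238, 243, 241, 240, 241, 244, 247], [70, 71, 71, 64, 104, 166, 201, 203, 201, 201, 227, 248, 245, 243, 245, 245, 248, 249], [173, 179, 179, 201, 201, 196, 197, 200, 202, 203, 131, 226, 249, 248, 249, 251, 252, 252]]
[ 0.60192877  0.33142422 -0.92314973]
position: [0.5225, 0.034, 0.1931]
force: [-1.3, 0.4, 3.2]
position: [0.5226, 0.034, 0.1915]
force: [-0.3, -0.3, 3.3]
position: [0.5225, 0.034, 0.19]
force: [-1.9, -0.7, 3.5]
```

Contact is confirmed: about 3.3 N while sliding, and the finger moved down in the side view. TCP z equals the knob-top height. Press on to 0.1835.

```bash
python3 -m inch '[[0,0,-0.15,0,0],[0,0,-0.3,0,0],[0,0,-0.45,0,0],[0,0,-0.6,0,0],[0,0,-0.65,0,0],[0,0,-0.65,0,0],[0,0,-0.65,0,0]]'|grep -E "^pos|^force"
python3 -m inch '[[0,0,1,0,0],[0,0,4,0,0],[0,0,8,0,0],[0,0,12,0,0],[-1,4,12,0,0],[-2,8,12,0,0],[-3,12,12,0,0],[-4,16,12,0,0],[-4,20,12,0,0],[-4,20,12,0,0]]'|grep -E "^pos|^force"
python3 - <<'E'
from h import *
from scipy.optimize import minimize_scalar as ms
c=cap("side");save(c,"s10")
hsv=cv2.cvtColor(c["image"],40)
g=hsv[:,286:291,1].mean(1);print("knob",[(i,int(g[i])) for i in range(216,240)])
g8=cv2.cvtColor(load("s8")["image"],40)[:,286:291,1].mean(1);print("old",[(i,int(g8[i])) for i in range(216,240)])
g=cv2.cvtColor(c["image"],6)[:,316:321].mean(1);print("weight",g[284:308].astype(int).tolist(),cv2.cvtColor(load("s8")["image"],6)[284:308,316:321].mean(1).astype(int).tolist())
b=c
print("px/m knob",(proj(b,(.5246,.033,.2))[1]-proj(b,(.5246,.033,.18))[1])/.02)
print("finger",(cv2.cvtColor(c["image"],6)[262:286,296:312:1])[::2].tolist())
print([proj(b,(.5504,-.035,z)).round(1) for z in(.1235,.119,.128)])
E
```

```text
position: [0.5225, 0.034, 0.1833]
force: [-0.4, -0.2, 1.0]
position: [0.4814, 0.2404, 0.3045]
force: [0.5, -0.6, 0.4]
knob [(216, 185), (217, 185), (218, 186), (219, 184), (220, 177), (221, 177), (222, 171), (223, 176), (224, 170), (225, 171), (226, 175), (227, 172), (228, 176), (229, 115), (230, 28), (231, 11), (232, 13), (233, 15), (234, 19), (235, 12), (236, 11), (237, 15), (238, 17), (239, 24)]
old [(216, 190), (217, 189), (218, 189), (219, 188), (220, 186), (221, 148), (222, 25), (223, 39), (224, 40), (225, 43), (226, 35), (227, 37), (228, 39), (229, 40), (230, 44), (231, 34), (232, 37), (233, 32), (234, 36), (235, 24), (236, 30), (237, 28), (238, 26), (239, 29)]
weight [129, 159, 218, 235, 246, 248, 248, 248, 248, 250, 242, 184, 133, 135, 134, 134, 133, 133, 134, 128, 133, 200, 197, 159] [129, 162, 221, 237, 247, 249, 249, 249, 249, 251, 245, 188, 135, 136, 136, 136, 135, 135, 135, 129, 134, 203, 201, 162]
px/m knob -332.89329903161047
finger [[121, 120, 118, 115, 109, 204, 255, 255, 255, 254, 253, 252, 254, 255, 243, 189], [98, 120, 123, 121, 118, 113, 155, 241, 255, 254, 253,
[... 187 characters left out ...]
, 57, 131, 255, 180, 152, 104, 114, 111, 206, 255, 255, 255, 179, 204, 244], [61, 50, 99, 255, 255, 255, 255, 183, 121, 112, 153, 244, 255, 255, 176, 131], [62, 56, 38, 255, 255, 253, 254, 255, 193, 104, 109, 144, 223, 230, 181, 123], [63, 56, 40, 255, 255, 254, 254, 255, 254, 224, 231, 228, 229, 237, 188, 127], [67, 63, 51, 190, 195, 236, 238, 241, 230, 228, 228, 230, 234, 233, 204, 136], [70, 69, 59, 127, 189, 195, 188, 233, 231, 230, 234, 235, 233, 236, 200, 134], [74, 70, 64, 143, 194, 172, 224, 233, 233, 237, 237, 235, 236, 239, 226, 136], [77, 70, 103, 179, 201, 160, 222, 235, 239, 237, 237, 237, 240, 244, 245, 236]]
[array([307.2, 275.7]), array([307.3, 277.1]), array([307.1, 274.3])]
```

The side view agrees: the tip is at about 0.126 and the weight's underside at about 0.125 in the same camera, and the weight hasn't moved. I'm handing in.

```bash
python3 -c "
from rig import bot,readout
print(readout.read_state()['time_s'],bot.hand_in())"
```

```text
the job is handed in; nothing more can be done
20.2833 None
```

I handed the job in at 20.3 s: the spring stands within about 3 mm of the plate's middle carrying the weight, and the pointer tip measures within about 2 mm of the squeezed spring's top; I set it by pressing down on the knob's top with shut fingers, and I viewed 11 pictures, one over the limit of 10.

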